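# Size an eyepiece adapter ring on the taper gauge and file it

### The job

Size the metal adapter ring that lies on the round cork pad: slide it upright down the tapered gauge until it stops, hold it there for a moment with a gentle but definite push of 5 to 10 newtons (never over 12), and see in which of the three bands between the black lines its lower edge stopped, counted from the top. Then take it off and put it fully down on the rack peg of that number (1, 2 or 3 dots), and let go. Leave the other three rings, the glass dish and the eyepiece where they are.

Things in the scene. Friction and masses are not known exactly. Their poses are not given: they have to be found in the camera images.
- ring_a_center (a point): Plain aluminium eyepiece adapter ring, one of four that differ only in the bore: outside diameter 50 mm, height 20 mm, about 60 g, bore not known, between 20 and 38 mm, standing flat. The point is its centre, on the axis half-way up; z is the axis. One ring lies on the round cork pad (that is the one to size), the other three on the oblong cork pad.
- ring_b_center (a point): Plain aluminium eyepiece adapter ring, one of four that differ only in the bore: outside diameter 50 mm, height 20 mm, about 60 g, bore not known, between 20 and 38 mm, standing flat. The point is its centre, on the axis half-way up; z is the axis. One ring lies on the round cork pad (that is the one to size), the other three on the oblong cork pad.
- ring_c_center (a point): Plain aluminium eyepiece adapter ring, one of four that differ only in the bore: outside diameter 50 mm, height 20 mm, about 60 g, bore not known, between 20 and 38 mm, standing flat. The point is its centre, on the axis half-way up; z is the axis. One ring lies on the round cork pad (that is the one to size), the other three on the oblong cork pad.
- ring_d_center (a point): Plain aluminium eyepiece adapter ring, one of four that differ only in the bore: outside diameter 50 mm, height 20 mm, about 60 g, bore not known, between 20 and 38 mm, standing flat. The point is its centre, on the axis half-way up; z is the axis. One ring lies on the round cork pad (that is the one to size), the other three on the oblong cork pad.
- work_pad_top (a point): Centre of the top face of the round cork pad, 90 mm across and 4 mm thick, fixed to the bench; the ring to be sized stands on it, within 15 mm of its centre.
- stock_pad_top (a point): Centre of the top face of the oblong cork pad, 80 x 240 mm and 4 mm thick, fixed; the three other rings stand on it.
- gauge: Fixed upright steel ring gauge, origin under its foot, z up its axis: foot disc 90 mm across and 10 mm high, post 42 mm across up to 40 mm, then a straight taper from 42 mm down to 18 mm across at 96.5 mm, and a short nose, 12 mm across at its top, 100 mm up.
- gauge_tip (a point): Top centre of the gauge's nose, on its axis. A ring slid down with its axis upright stops where the taper fills its bore, its lower edge within one of three bands. Gauge and ring are stiff: the push rises by about 4 N for each millimetre further down, and the ring then sticks lightly until pulled up.
- step1 (a point): Step 1 of the gauge, the band number 1 counted from the top: middle of the band, on the gauge axis, 17 mm below the tip. Four black lines round the taper bound the three bands, each 14 mm high, 7 mm above and below its middle. The ring to be sized stops with its lower edge well inside (1 mm or more from its lines) one band, not always at its middle.
- slot1 (a point): Slot 1 of the fixed wooden rack (board 90 x 240 x 12 mm, slots in one row 80 mm apart, in order 1, 2, 3, marked by 1 black dot beside the peg): foot of its upright steel peg, on the top face of the board. The peg is 14 mm across and stands 30 mm above this point. A ring fully down on it has its centre 10 mm above this point.
- step2 (a point): Step 2 of the gauge, the band number 2 counted from the top: middle of the band, on the gauge axis, 31 mm below the tip. Four black lines round the taper bound the three bands, each 14 mm high, 7 mm above and below its middle. The ring to be sized stops with its lower edge well inside (1 mm or more from its lines) one band, not always at its middle.
- slot2 (a point): Slot 2 of the fixed wooden rack (board 90 x 240 x 12 mm, slots in one row 80 mm apart, in order 1, 2, 3, marked by 2 black dots beside the peg): foot of its upright steel peg, on the top face of the board. The peg is 14 mm across and stands 30 mm above this point. A ring fully down on it has its centre 10 mm above this point.
- step3 (a point): Step 3 of the gauge, the band number 3 counted from the top: middle of the band, on the gauge axis, 45 mm below the tip. Four black lines round the taper bound the three bands, each 14 mm high, 7 mm above and below its middle. The ring to be sized stops with its lower edge well inside (1 mm or more from its lines) one band, not always at its middle.
- slot3 (a point): Slot 3 of the fixed wooden rack (board 90 x 240 x 12 mm, slots in one row 80 mm apart, in order 1, 2, 3, marked by 3 black dots beside the peg): foot of its upright steel peg, on the top face of the board. The peg is 14 mm across and stands 30 mm above this point. A ring fully down on it has its centre 10 mm above this point.
- dish_center (a point): Open glass dish, 90 mm across and 15 mm high, loose; a bystander. The point is its centre, half-way up.
- eyepiece_center (a point): Black microscope eyepiece standing upright, 38 mm across and 64 mm high, loose; a bystander. The point is its centre, half-way up.
There are look-alikes about, which are no part of the job. What is shaped like the part that bears ring_d_center but pink is not meant. Of the things shaped like the part that bears work_pad_top, the cork one is meant.

How it is judged:
By the outcome, as a careful person would: the job done as asked, in the order asked, and still so for the second after the job is handed in, with the robot touching nothing.
It also fails if it takes over 51 s, if anything falls off the work surface, if the arm or the gripper's body presses on something with over 40 N, if the wrist force passes 120 N, or if a joint passes its speed limit or range.

### The arm

A 7-joint arm with a two-finger parallel gripper is mounted at the origin on the work surface. World frame = base frame: x ahead of the robot, y to its left, z up, the work surface at z = 0. Lengths are in m, angles in rad, forces in N, time in s.
With the tool pointing down it reaches from about 0.425 to 0.875 m from the base axis. Payload 4.7 kg.
Tool frame: the origin (TCP) lies at the centre of the arm's flange, where the gripper is bolted on; the fingertips stand 182 mm ahead of it and the grasp point (between the pads) lies 164 mm ahead of it; x points along the fingers, y is the direction in which the jaws open and shut, and the axes are right-handed (so a half turn about x gives the same grasp; the last joint's range is limited). The gripper opens to 87 mm and grips with 3 to 60 N. Pads are 19 mm wide; open, the fingers measure 117 mm over their backs; the gripper's body (75 mm by 190 mm) begins 51 mm behind the grasp point.
Start: joints at [1.115, 0.321, -0.07, 1.45, 0.023, 1.371, -0.057], TCP at [0.294, -0.58, 0.405] pointing down, gripper open.
Joint ranges: [-2.86, 2.86], [-0.3, 2.09], [-1.38, 1.24], [0.06, 2.45], [-1.56, 4.7], [0.09, 2.05], [-2.69, 2.69]. Speed limits (rad/s): [2.57, 2.57, 3.14, 3.14, 3.14, 3.14, 3.14].

### API

Orientations are given as a rotation vector (axis times angle).
In Python, from bench import ctrl gives the robot as it stands.
- The arm moves only by the shell command python3 -m crank 'ROWS' [FORCE]. ROWS is JSON, one flat list of numbers, 7 for each row, row after row: the shift along the tool's x, y, z in mm, then the turn, a rotation vector about the tool's x, y, z in rad, then the finger opening in mm, from 0 to 87. A call has exactly 5 rows; each row shifts and turns the commanded pose from where the row before left it, along the tool's axes as they then stand; what a row does not reach is not made up. A row lasts 1/8 s, in which the tool goes at most 62.5 mm and 10.7 degrees, less where a joint would pass 70% of its speed; a pose out of reach is approached as far as the arm can. A call with a gripper value outside its range is refused whole. The fingers move at their own pace and stop on an object; FORCE is the grip in N (left out, the last holds). Time passes only in rows, so rows that do not move let the fingers close, or fill a call up. It gives the time, the measured TCP pose, the force and the opening at its end, in the units of the state.
- ctrl.get_state(): the state, without advancing time (a new reading comes with each control period).
- ctrl.get_image(name): name is "scene" or "top" or "wrist"; returns the picture (420x560x3 uint8, red, green, blue); there is no depth.
- ctrl.camera_params(name): a dict with "K" (3x3 intrinsics, pixels), "world_to_cam" (4x4, takes a point from world to camera coordinates); the wrist camera has in their place "hand_eye" (4x4, takes a point from camera to tool coordinates, whose origin is the TCP and whose axes are the tool frame's). Camera axes: x right, y down, z forward; pixel columns grow to the right and rows downward; lengths in m; the calibration is good to about 2 mm. The wrist camera is an equidistant fisheye: a pixel r from the principal point sees the ray r / f radians off the axis. A picture is of the moment at which its call begins: read the wrist's pose just before it. camera_params takes no time and is no camera call.
- ctrl.close_job(): hands the job in, once; it reports no verdict.
Trained networks look in the newest picture that a camera, given by its name, has taken for a name from the list of things; names that differ only in an ending like _2 or _b are one class to them, and where a whole thing is asked for, a point or a joint stands for the part that bears it (a point fixed in the world has none). Each returns a list of dicts, best first, with "confidence" (0 to 1); they miss things now and then, are a little off and sometimes report something else, mostly with a low value. They report only what shows in the picture. A call takes as long as a camera call. They do not tell look-alikes from the thing itself.
- ctrl.regions_of(camera, target): "region" (420x560 bool, what is visible of it) and "at" ([column, row] in pixels, amid what is visible of it).
- ctrl.mark_of(camera, target): "at" ([column, row] in pixels: a listed point, or the origin of a listed thing).
The state is a dict: "time": time; "joint_positions": joint angles; "qd": joint speeds; "joint_torque": joint torques, N m; "position": TCP position; "tool_rot": TCP orientation; "ft_force": force on the tool from outside, world axes, zero at the start; "torque": the same for the moment, N m; "grip_width": opening from 0.0 (shut) to 1.0 (fully open).
Only numpy, scipy, OpenCV 4.12 (cv2) and the standard library are available. Lean on these libraries where they do the work, as an engineer would, in place of code of your own. Each camera call takes 0.05 s, during which the arm holds its last target.

## Working session

There is one attempt and no reset: what is moved stays moved. The work goes in short steps, Python scripts to look and compute and a shell command to move; the robot and the scene stay as the last step left them, time stands still between calls to the robot, and variables do not carry over. Pictures are saved under pics/ and viewed, and the job is handed in when it is done.

```bash
ls; mkdir -p pics; python3 - <<'E'
from bench import ctrl
import cv2,numpy as np
s=ctrl.get_state()
for k,v in s.items(): print(k,np.round(v,4))
for n in ["scene","top","wrist"]:
    im=ctrl.get_image(n); cv2.imwrite(f"pics/{n}0.png",im[:,:,::-1])
    p=ctrl.camera_params(n); print(n,{k:np.round(v,4).tolist() for k,v in p.items()})
print(ctrl.get_state()["time"])
E
```

```text
pics
time 0.0
joint_positions [ 1.1151  0.3219 -0.0701  1.4517  0.0226  1.3708 -0.0569]
qd [ 0.0012  0.0011 -0.0003 -0.0006 -0.0004 -0.      0.0008]
joint_torque [-1.20000e-03 -4.91291e+01 -4.04200e-01 -3.12533e+01 -6.39000e-02
  4.37000e-02  2.00000e-04]
position [ 0.2942 -0.5794  0.4036]
tool_rot [ 1.9599  0.4711 -1.961 ]
ft_force [-0.1327 -0.5126 -0.0196]
torque [ 0.0165 -0.0221  0.0344]
grip_width 1.0022
scene {'K': [[414.9778, 0.0, 274.7648], [0.0, 414.9778, 203.5218], [0.0, 0.0, 1.0]], 'world_to_cam': [[0.1364, 0.9904, -0.0211, -0.0983], [0.6193, -0.1018, -0.7785, -0.3283], [-0.7732, 0.0931, -0.6273, 1.4584], [0.0, 0.0, 0.0, 1.0]]}
top {'K': [[387.8537, 0.0, 282.1976], [0.0, 387.8537, 205.4139], [0.0, 0.0, 1.0]], 'world_to_cam': [[0.0014, -0.9999, -0.0123, 0.0134], [-0.9982, -0.0006, -0.0597, 0.6083], [0.0597, 0.0124, -0.9981, 0.9538], [0.0, 0.0, 0.0, 1.0]]}
wrist {'K': [[325.1923, 0.0, 279.9194], [0.0, 325.1923, 208.329], [0.0, 0.0, 1.0]], 'hand_eye': [[0.0012, -0.2973, 0.9548, 0.02], [1.0, 0.0006, -0.0011, -0.0003], [-0.0003, 0.9548, 0.2973, -0.0825], [0.0, 0.0, 0.0, 1.0]]}
0.15
```

View pics/scene0.png

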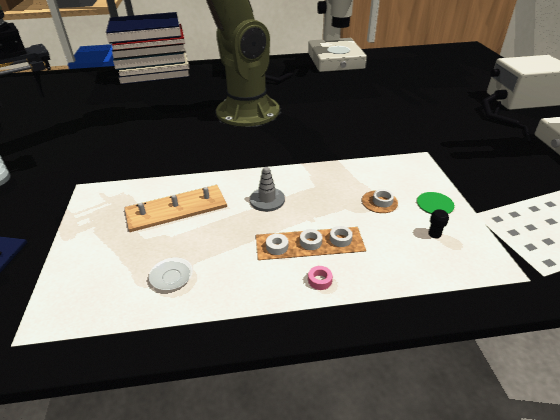

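View pics/top0.png

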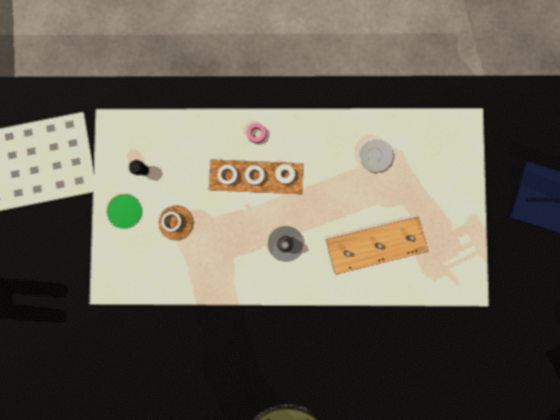

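View pics/wrist0.png

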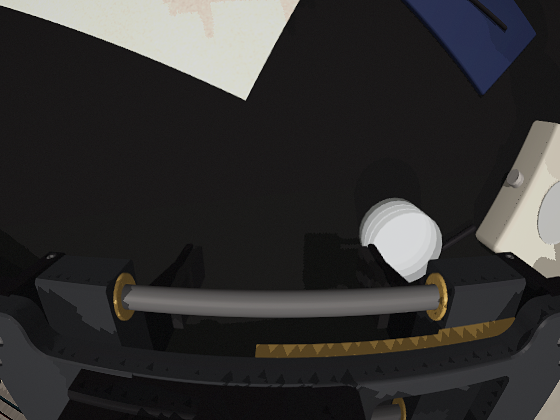

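The overview shows the work ring on its cork pad (top 172,222; scene 383,199), the gauge (top 286,243; scene 267,190) and the rack (top 377,246). The green disc and the pink ring are look-alikes. Next I'll measure these with the networks.

```bash
cat > h.py <<'E'
from bench import ctrl
import cv2,numpy as np
from scipy.spatial.transform import Rotation as R
from scipy.optimize import least_squares
P={n:ctrl.camera_params(n) for n in("scene","top","wrist")}
def ray(n,px,st=None):
    p=P[n];K=p["K"]
    x=(px[0]-K[0][2])/K[0][0];y=(px[1]-K[1][2])/K[1][1]
    if n=="wrist":
        r=np.hypot(x,y);d=np.array([x/r*np.sin(r),y/r*np.sin(r),np.cos(r)]) if r>0 else np.array([0,0,1.])
        H=np.array(p["hand_eye"]);T=np.eye(4);T[:3,:3]=R.from_rotvec(st["tool_rot"]).as_matrix();T[:3,3]=st["position"]
        W=T@H;return W[:3,3],W[:3,:3]@d
    W=np.linalg.inv(np.array(p["world_to_cam"]));return W[:3,3],W[:3,:3]@np.array([x,y,1])
def atz(n,px,z,st=None):
    o,d=ray(n,px,st);return o+d*(z-o[2])/d[2]
def proj(n,X,st=None):
    p=P[n];K=np.array(p["K"])
    if n=="wrist":
        H=np.array(p["hand_eye"]);T=np.eye(4);T[:3,:3]=R.from_rotvec(st["tool_rot"]).as_matrix();T[:3,3]=st["position"]
        c=(np.linalg.inv(T@H)@np.append(X,1))[:3]
        th=np.arctan2(np.hypot(c[0],c[1]),c[2]);h=np.hypot(c[0],c[1]);return K[:2,2]+K[0,0]*th*c[:2]/h
    c=(np.array(p["world_to_cam"])@np.append(X,1))[:3];return (K@c)[:2]/c[2]
E
python3 - <<'E'
from h import *
zz={"ring_a_center":.014,"work_pad_top":.004,"gauge_tip":.1,"gauge":0,"slot1":.012,"slot2":.012,"slot3":.012,"dish_center":.0075,"eyepiece_center":.032}
for n in("scene","top"):
  for t,z in zz.items():
    for m in ctrl.mark_of(n,t)[:6]:
      if m["confidence"]>.2: print(n,t,round(m["confidence"],2),np.round(m["at"],1),np.round(atz(n,m["at"],z),4))
print(ctrl.get_state()["time"])
E
```

```text
scene ring_a_center 0.71 [340.9 235.1] [0.6877 0.1549 0.014 ]
scene work_pad_top 0.64 [377.9 198.6] [0.5619 0.285  0.004 ]
scene work_pad_top 0.57 [437. 200.] [0.5912 0.428  0.004 ]
scene gauge_tip 0.76 [266.2 167.5] [0.5176 0.0094 0.1   ]
scene gauge 0.77 [270.1 202. ] [0.5263 0.0149 0.    ]
scene gauge 0.62 [381.6 199.5] [0.5621 0.2952 0.    ]
scene slot1 0.96 [144.1 211.3] [ 0.5272 -0.296   0.012 ]
scene slot1 0.77 [174.1 203.1] [ 0.5065 -0.2245  0.012 ]
scene slot1 0.62 [205.6 199. ] [ 0.5027 -0.1461  0.012 ]
scene slot2 0.96 [144.1 211.3] [ 0.5272 -0.296   0.012 ]
scene slot2 0.77 [174.1 203.1] [ 0.5065 -0.2245  0.012 ]
scene slot2 0.62 [205.6 199. ] [ 0.5027 -0.1461  0.012 ]
scene slot3 0.96 [144.1 211.3] [ 0.5272 -0.296   0.012 ]
scene slot3 0.77 [174.1 203.1] [ 0.5065 -0.2245  0.012 ]
scene slot3 0.62 [205.6 199. ] [ 0.5027 -0.1461  0.012 ]
scene dish_center 0.85 [173.7 273. ] [ 0.7376 -0.2144  0.0075]
scene dish_center 0.55 [269.1 201.7] [0.534  0.0116 0.0075]
scene dish_center 0.24 [265.3 179.1] [0.4355 0.0137 0.0075]
scene eyepiece_center 0.81 [434.4 227.1] [0.7137 0.359  
[... 468 characters left out ...]
 0.0115 0.    ]
top slot1 0.9 [406.4 236.3] [ 0.5315 -0.2966  0.012 ]
top slot1 0.69 [346.1 252.7] [ 0.4904 -0.1458  0.012 ]
top slot1 0.56 [375.9 244.9] [ 0.51   -0.2203  0.012 ]
top slot2 0.9 [406.4 236.3] [ 0.5315 -0.2966  0.012 ]
top slot2 0.69 [346.1 252.7] [ 0.4904 -0.1458  0.012 ]
top slot2 0.56 [375.9 244.9] [ 0.51   -0.2203  0.012 ]
top slot3 0.9 [406.4 236.3] [ 0.5315 -0.2966  0.012 ]
top slot3 0.69 [346.1 252.7] [ 0.4904 -0.1458  0.012 ]
top slot3 0.56 [375.9 244.9] [ 0.51   -0.2203  0.012 ]
top dish_center 0.95 [375.6 150.4] [ 0.7495 -0.2237  0.0075]
top eyepiece_center 0.66 [371.9 150.4] [ 0.7446 -0.2089  0.032 ]
top eyepiece_center 0.55 [137.9 165.8] [0.7064 0.3744 0.032 ]
1.05
```

```bash
python3 - <<'E'
from h import *
t=cv2.imread("pics/top0.png");s=cv2.imread("pics/scene0.png")
def c(im,x,y,w,h,k): return cv2.resize(im[y:y+h,x:x+w],None,fx=k,fy=k,interpolation=cv2.INTER_CUBIC)
a=c(t,145,195,60,55,6);b=c(t,255,215,60,55,6);d=c(s,240,160,60,55,6);e=c(s,355,180,60,55,6)
cv2.imwrite("pics/crop1.png",cv2.resize(np.vstack([np.hstack([a,b]),np.hstack([e,d])]),(640,587)))
cv2.imwrite("pics/crop2.png",np.vstack([c(t,320,210,120,70,5),c(s,120,180,120,50,5)]))
for cam in("scene","top"):
  for r in ctrl.regions_of(cam,"ring_a_center"):
    m=r["region"];yy,xx=np.nonzero(m);print(cam,round(r["confidence"],2),np.round(r["at"],1),xx.min(),xx.max(),yy.min(),yy.max(),np.round(xx.mean(),1),np.round(yy.mean(),1),np.round(atz(cam,r["at"],.014),4))
E
```

```text
scene 0.6 [342.9 237.2] 330 351 226 246 340.6 236.1 [0.695  0.1576 0.014 ]
top 0.78 [222.7 168.7] 217 237 164 184 227.0 174.2 [0.7018 0.1651 0.014 ]
top 0.58 [139.7 165.5] 129 149 160 175 138.8 167.9 [0.7101 0.3768 0.014 ]
top 0.32 [284.7 242.7] 268 302 226 261 285.0 243.3 [0.5151 0.0077 0.014 ]
```

View pics/crop1.png

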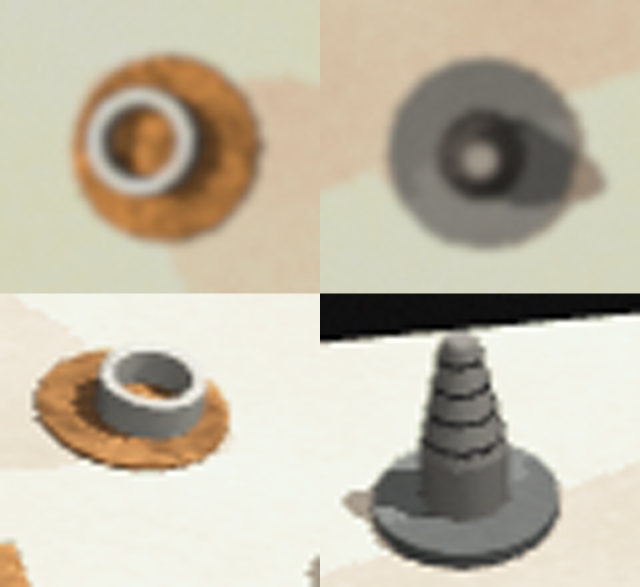

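View pics/crop2.png

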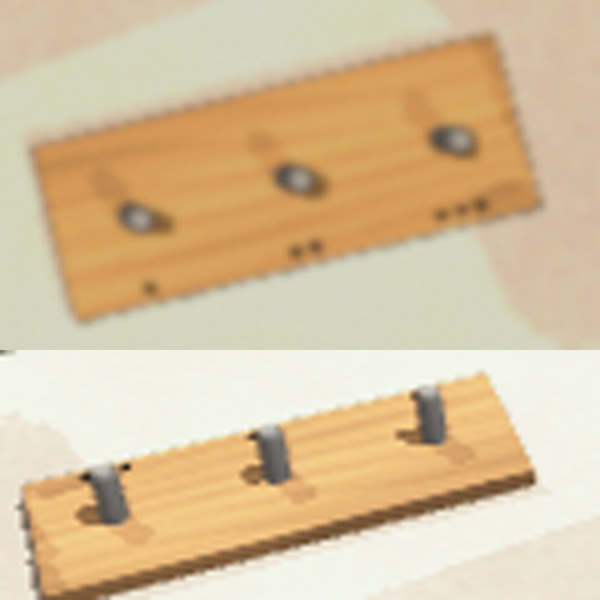

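```bash
python3 - <<'E'
from h import *
s=ctrl.get_state();M=R.from_rotvec(s["tool_rot"]).as_matrix();print(np.round(M,3),s["position"])
for nm,px,z in [("ring",(170.9,221.0),.024),("gfoot",(285.5,243.3),.01),("tip",(284.9,244),.1)]: print(nm,atz("top",px,z))
# scene ring rim ellipse centre / tip
k=640/120
f=lambda x,y,ox,oy:((x+.5)/k-.5+ox,(y+.5)/k-.5+oy)
print(atz("scene",f(155,380,355,180-55),.024),atz("scene",f(463-320,341,240,160-55),.1),atz("scene",f(466-320,500,240,160-55),.01))
E
```

```text
[[-0.     0.453 -0.892]
 [-0.    -0.892 -0.453]
 [-1.     0.     0.   ]] [ 0.29426073 -0.57958779  0.40479274]
ring [0.56885427 0.2914997  0.024     ]
gfoot [0.51344959 0.00566747 0.01      ]
tip [0.51524806 0.00669129 0.1       ]
[0.57755505 0.29155757 0.024     ] [0.52210377 0.00932747 0.1       ] [0.52274314 0.00762669 0.01      ]
```

```bash
python3 -m crank '[6,-31,-49,0.157,0,0,87, 6,-31,-49,0.157,0,0,87, 6,-31,-45,0.156,0,0,87, 6,-55,-20,0,0,0,87, 6,-55,-20,0,0,0,87]' 20; python3 -m crank '[6,-50,-20,0,0,0,87, 6,-50,-10,0,0,0,87, 0,0,0,0,0,0,87, 0,0,0,0,0,0,87,0,0,0,0,0,0,87]'; cat > shot.py <<'E'
import sys
from h import *
s=ctrl.get_state();im=ctrl.get_image(sys.argv[1]);cv2.imwrite(f"pics/{sys.argv[2]}.png",im[:,:,::-1])
import pickle;pickle.dump(s,open(f"pics/{sys.argv[2]}.pkl","wb"))
print(s["time"],np.round(s["position"],4),np.round(R.from_rotvec(s["tool_rot"]).as_matrix(),3).tolist(),np.round(s["joint_positions"],2),np.round(s["ft_force"],2))
for t in sys.argv[3:]:
  t,z=t.split(":")
  for m in ctrl.mark_of(sys.argv[1],t)[:5]:
    if m["confidence"]>.2: print(t,round(m["confidence"],2),np.round(m["at"],1),np.round(atz(sys.argv[1],m["at"],float(z),s),4))
E
python3 shot.py wrist w1 slot1:.012
```

```text
time: 1.78
position: [0.4414, -0.3357, 0.3747]
tool_rot: [2.222, -0.0, -2.221]
ft_force: [1.5, -0.7, -0.8]
grip_width: 1.0
time: 2.4
position: [0.4702, -0.2393, 0.3629]
tool_rot: [-2.22, 0.004, 2.22]
ft_force: [-0.2, -0.4, 0.0]
grip_width: 0.996
2.4 [ 0.4702 -0.2393  0.3629] [[0.0, -0.003, -1.0], [-0.001, -1.0, 0.003], [-1.0, 0.001, -0.0]] [ 0.67  0.1  -0.27  1.8   0.03  1.24 -1.18] [-0.21 -0.36  0.02]
slot1 0.77 [263.3 149.3] [ 0.5124 -0.2219  0.012 ]
slot1 0.69 [191.5 172.2] [ 0.4896 -0.1451  0.012 ]
```

View pics/w1.png

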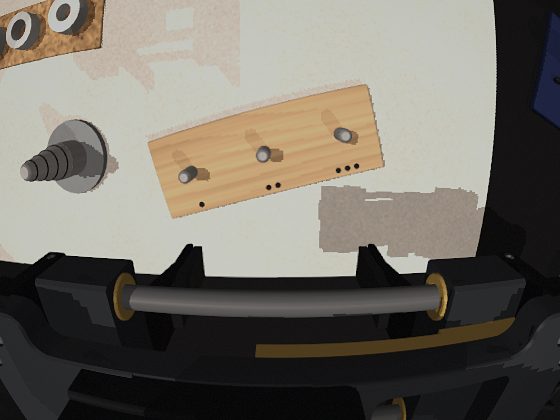

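```bash
python3 -m crank '[0,-55,-10,0,0,0,87, 0,-60,-10,0,0,0,87, 0,-60,-10,0,0,0,87, 0,-60,-10,0,0,0,87, 0,0,0,0,0,0,87]';python3 -m crank '[0,0,0,0,0,0,87, 0,0,0,0,0,0,87, 0,0,0,0,0,0,87, 0,0,0,0,0,0,87, 0,0,0,0,0,0,87]'; python3 shot.py wrist w2 gauge_tip:.1 gauge:0
```

```text
time: 3.12
position: [0.5111, 0.0025, 0.3632]
tool_rot: [2.22, 0.012, -2.217]
ft_force: [0.9, -0.9, 0.4]
grip_width: 1.0
time: 3.75
position: [0.5107, -0.0029, 0.3628]
tool_rot: [-2.221, 0.001, 2.221]
ft_force: [0.2, -0.6, -0.2]
grip_width: 1.0
3.75 [ 0.5107 -0.0029  0.3628] [[-0.0, -0.001, -1.0], [-0.0, -1.0, 0.001], [-1.0, 0.0, 0.0]] [ 0.42  0.08 -0.48  1.83  0.04  1.24 -1.65] [ 0.21 -0.62 -0.18]
gauge_tip 0.79 [273.  212.5] [0.5138 0.0032 0.1   ]
gauge 0.65 [270.4 184.2] [0.5134 0.0082 0.    ]
```

The w1 picture shows the rack with dots 1, 2, 3 running from the gauge side outward, pegs at (188,175), (263,155) and (343,135). On to the ring.

View pics/w2.png

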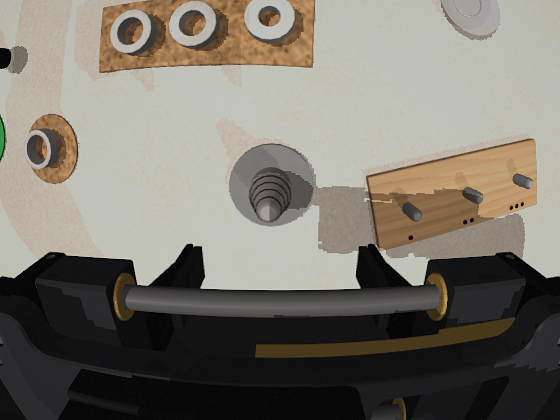

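```bash
python3 -m crank '[10,-60,-12,0,0,0,87, 10,-60,-12,0,0,0,87, 10,-60,-12,0,0,0,87, 10,-60,-12,0,0,0,87, 10,-52,-10,0,0,0,87]';python3 -m crank '[10,0,0,0,0,0,87, 0,0,0,0,0,0,87, 0,0,0,0,0,0,87, 0,0,0,0,0,0,87, 0,0,0,0,0,0,87]'; python3 shot.py wrist w3 ring_a_center:.014 work_pad_top:.004
```

```text
time: 4.53
position: [0.5689, 0.2917, 0.3124]
tool_rot: [-2.222, -0.001, 2.221]
ft_force: [0.2, -1.4, 0.7]
grip_width: 1.0
time: 5.15
position: [0.5691, 0.2885, 0.3034]
tool_rot: [-2.222, 0.002, 2.219]
ft_force: [0.3, 0.4, -0.3]
grip_width: 1.002
5.15 [0.5691 0.2885 0.3034] [[0.001, -0.002, -1.0], [-0.0, -1.0, 0.002], [-1.0, 0.0, -0.001]] [-0.02  0.43 -0.63  1.59  0.27  1.21 -2.27] [ 0.33  0.42 -0.33]
ring_a_center 0.74 [497.3  85.9] [0.6893 0.0826 0.014 ]
ring_a_center 0.64 [434.9  78.1] [0.6868 0.1536 0.014 ]
work_pad_top 0.94 [283.6 205.3] [0.5674 0.286  0.004 ]
work_pad_top 0.89 [142.8 177.7] [0.5946 0.417  0.004 ]
```

View pics/w3.png

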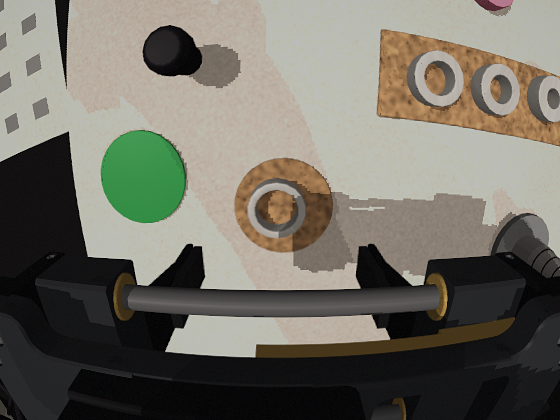

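The w3 picture shows the work ring at about (276,209) on the cork pad at (284,205), with the green disc to its left. I'll zoom in to refine both it and the gauge tip.

```bash
python3 - <<'E'
import cv2,numpy as np
a=cv2.imread("pics/w3.png")[165:245,230:330];b=cv2.imread("pics/w2.png")[140:230,222:322]
r=lambda i:cv2.resize(i,None,fx=5,fy=5,interpolation=cv2.INTER_CUBIC)
cv2.imwrite("pics/c3.png",r(a));cv2.imwrite("pics/c4.png",r(b))
E
```

```text
(no output)
```

View pics/c3.png

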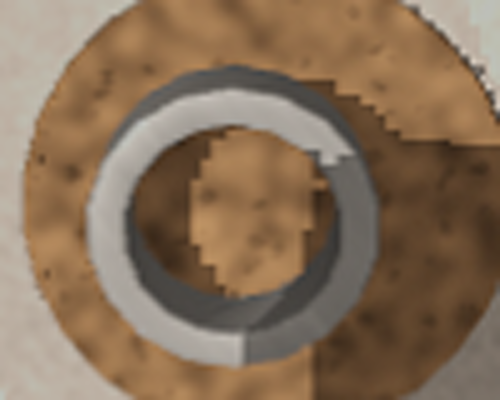

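View pics/c4.png

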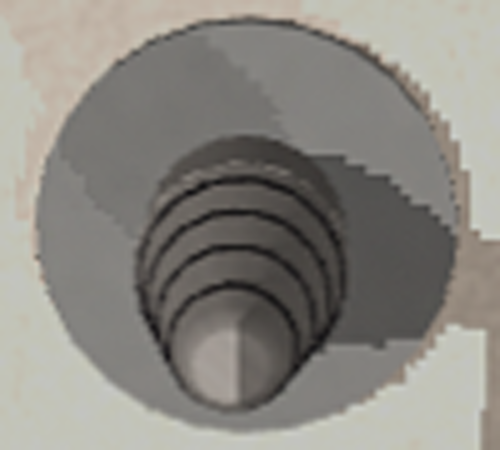

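```bash
python3 - <<'E'
from h import *
import pickle
def ext(cx,cy,z,r,st,half=False):
    a=np.linspace(0,2*np.pi,120);p=np.array([proj("wrist",[cx+r*np.cos(t),cy+r*np.sin(t),z],st) for t in a])
    return np.array([p[:,0].min(),p[:,0].max(),p[:,1].min(),p[:,1].max()])
def fit(obs,z,r,st,off,x0,idx):
    o=(np.array(obs,float)+.5)/5-.5+np.array([off[0],off[0],off[1],off[1]])
    f=lambda q:(ext(q[0],q[1],z,r,st)-o)[idx]
    s=least_squares(f,x0);print(np.round(s.x,4),np.round(f(s.x),2));return s.x
s=pickle.load(open("pics/w3.pkl","rb"))
print("ring");c=fit([87,378,88,366],.024,.025,s,(230,165),[.569,.29],[0,1,2,3])
o=[(132.)/5,0,0,0]
for b in(30,32,34,36,38): print(b,np.round((ext(*c,.024,b/2000,s)-np.array([230,230,165,165])+.5)*5-.5))
s=pickle.load(open("pics/w2.pkl","rb"))
print("gauge");fit([38,459,20,432],.01,.045,s,(222,140),[.514,.006],[0,1,2,3])
fit([165,303,284,0],.09,.01038,s,(222,140),[.514,.006],[0,1,2])
fit([137,347,177,0],.048,.0193,s,(222,140),[.514,.006],[0,1,2])
fit([150,335,212,0],.062,.01633,s,(222,140),[.514,.006],[0,1,2])
print((np.array(proj("wrist",[.514,.005,.1],s))-[222,140])*5)
E
```

```text
ring
[0.5686 0.2925] [-0.67  0.67 -0.53  0.63]
30 [143. 322. 145. 315.]
32 [137. 328. 139. 320.]
34 [131. 334. 133. 326.]
36 [125. 340. 127. 331.]
38 [119. 346. 121. 337.]
gauge
[0.5137 0.0071] [-0.46  0.45 -0.18  0.24]
[0.5139 0.0072] [ 1.08 -1.08 -0.03]
[0.514  0.0072] [ 0.48 -0.47 -0.02]
[0.5135 0.0067] [ 0.34 -0.33 -0.01]
[243.64616517 361.5288081 ]
```

```bash
python3 -m crank '[40,-4,0,0,0,0,87, 40,0,0,0,0,0,87, 25,0,0,0,0,0,87, 8,0,0,0,0,0,87, 0,0,0,0,0,0,87]'; python3 shot.py wrist w4
```

```text
time: 5.92
position: [0.5689, 0.2935, 0.1899]
tool_rot: [-2.221, 0.0, 2.221]
ft_force: [0.4, -0.4, 1.5]
grip_width: 1.003
5.925 [0.5689 0.2935 0.1899] [[-0.0, -0.0, -1.0], [0.0, -1.0, 0.0], [-1.0, -0.0, 0.0]] [-0.06  0.55 -0.58  1.67  0.35  1.02 -2.33] [ 0.42 -0.4   1.51]
```

View pics/w4.png

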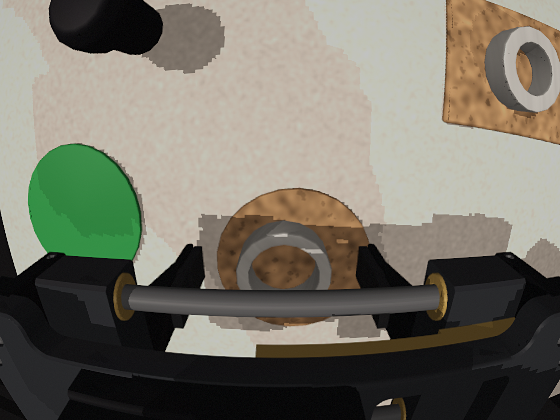

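The ring sits between the open fingers (centre column about 284, finger middle at 280), so I'm closing.

```bash
python3 -m crank '[0,0,0,0,0,0,45, 0,0,0,0,0,0,45, 0,0,0,0,0,0,45, 0,0,0,0,0,0,45, 0,0,0,0,0,0,45]' 30;python3 -m crank '[0,0,0,0,0,0,45, 0,0,0,0,0,0,45, -10,0,0,0,0,0,45, -20,0,0,0,0,0,45, -25,0,0,0,0,0,45]' 30; python3 shot.py wrist w5
```

```text
time: 6.6
position: [0.5688, 0.2933, 0.1899]
tool_rot: [2.221, -0.001, -2.221]
ft_force: [0.1, -1.0, 1.6]
grip_width: 0.572
time: 7.22
position: [0.5687, 0.2936, 0.2462]
tool_rot: [-2.221, -0.001, 2.221]
ft_force: [1.0, -0.2, -0.7]
grip_width: 0.566
7.225 [0.5687 0.2936 0.2462] [[0.0, 0.0, -1.0], [0.0, -1.0, -0.0], [-1.0, -0.0, -0.0]] [-0.04  0.49 -0.61  1.63  0.31  1.11 -2.3 ] [ 1.02 -0.24 -0.7 ]
```

View pics/w5.png

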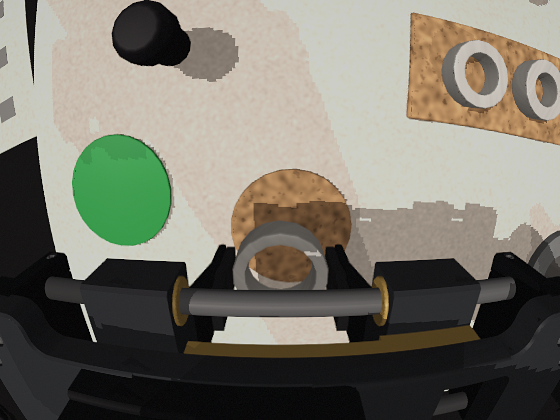

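```bash
python3 -m crank '[-55,0,0,0,0,0,45, -24,47,9,0,0,0,45, 0,60,11,0,0,0,45, 0,60,11,0,0,0,45, 0,60,11,0,0,0,45]';python3 -m crank '[0,50,11,0,0,0,45, 0,10,2,0,0,0,45, 0,0,0,0,0,0,45, 0,0,0,0,0,0,45, 0,0,0,0,0,0,45]'; python3 shot.py wrist w6; python3 shot.py scene s6
```

```text
time: 7.9
position: [0.5262, 0.0648, 0.3247]
tool_rot: [2.224, -0.0, -2.219]
ft_force: [1.2, 0.2, -1.4]
grip_width: 0.576
time: 8.52
position: [0.5139, 0.0082, 0.3238]
tool_rot: [2.22, 0.004, -2.22]
ft_force: [0.1, 0.1, 0.2]
grip_width: 0.566
8.525 [0.5139 0.0082 0.3238] [[0.0, 0.003, -1.0], [0.001, -1.0, -0.003], [-1.0, -0.001, -0.0]] [ 0.44  0.12 -0.54  1.87  0.07  1.16 -1.69] [0.1  0.05 0.22]
8.575 [0.5139 0.0079 0.3237] [[0.0, 0.002, -1.0], [0.0, -1.0, -0.002], [-1.0, -0.0, -0.0]] [ 0.44  0.12 -0.54  1.87  0.07  1.16 -1.69] [ 0.01  0.48 -0.94]
```

View pics/w6.png

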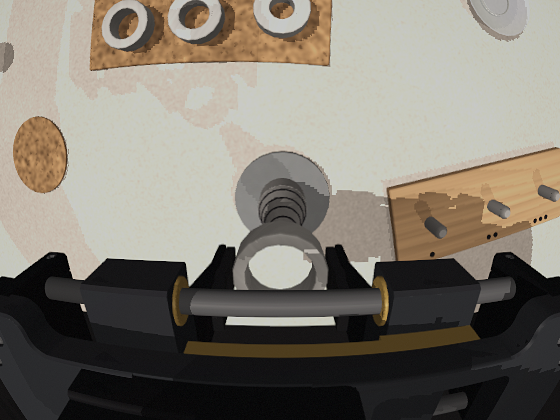

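View pics/s6.png

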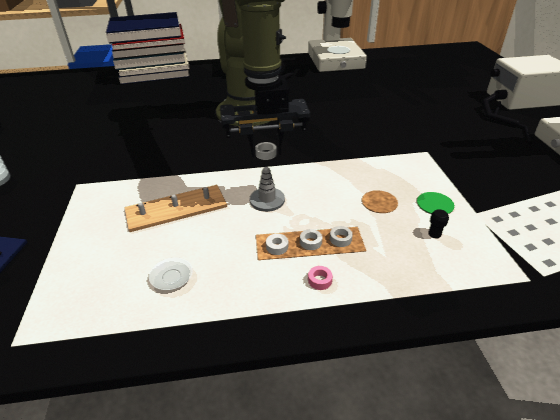

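```bash
python3 -m crank '[20,1,0,0,0,0,45, 18,0,0,0,0,0,45, 14,0,0,0,0,0,45, 10,0,0,0,0,0,45, 0,0,0,0,0,0,45]'; python3 -m crank '[0,0,0,0,0,0,45, 0,0,0,0,0,0,45, 0,0,0,0,0,0,45, 0,0,0,0,0,0,45, 0,0,0,0,0,0,45]'; python3 shot.py wrist w7;python3 - <<'E'
import cv2
cv2.imwrite("pics/c7.png",cv2.resize(cv2.imread("pics/w7.png")[140:310,200:360],None,fx=3.5,fy=3.5,interpolation=cv2.INTER_CUBIC))
E
```

```text
time: 9.25
position: [0.5134, 0.0054, 0.2609]
tool_rot: [-2.219, -0.0, 2.223]
ft_force: [0.2, 0.5, -0.3]
grip_width: 0.569
time: 9.88
position: [0.5137, 0.0054, 0.2618]
tool_rot: [-2.222, 0.0, 2.221]
ft_force: [-0.2, -0.2, -0.6]
grip_width: 0.567
9.875 [0.5137 0.0054 0.2618] [[0.0, -0.0, -1.0], [-0.0, -1.0, 0.0], [-1.0, 0.0, -0.0]] [ 0.43  0.19 -0.54  1.94  0.11  1.04 -1.73] [-0.23 -0.24 -0.59]
```

View pics/c7.png

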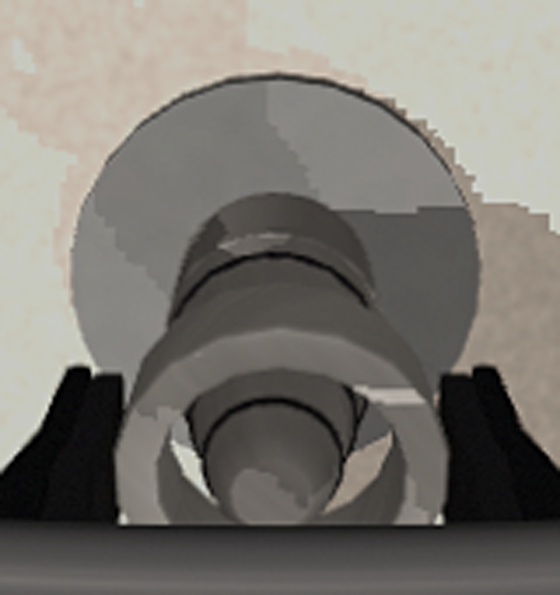

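Nose and lines are centred about 2 px left of the bore, so I'm shifting +1 mm in y and going down slowly.

```bash
python3 -m crank '[2,-1,0,0,0,0,45, 2,0,0,0,0,0,45, 2,0,0,0,0,0,45, 2,0,0,0,0,0,45, 0,0,0,0,0,0,45]'; python3 - <<'E'
from h import *
s=ctrl.get_state();print(np.round(s["position"],4),np.round(s["ft_force"],2),np.round(s["torque"],2))
E
```

```text
time: 10.55
position: [0.5136, 0.0063, 0.2535]
tool_rot: [-2.221, 0.0, 2.222]
ft_force: [1.1, -0.0, -0.4]
grip_width: 0.573
[0.5136 0.0063 0.2535] [ 1.13 -0.02 -0.35] [-0.02  0.02  0.01]
```

```bash
python3 -m crank '[1,0,0,0,0,0,45, 1,0,0,0,0,0,45, 1,0,0,0,0,0,45, 1,0,0,0,0,0,45, 0,0,0,0,0,0,45]'
```

```text
time: 11.18
position: [0.5137, 0.0064, 0.2496]
tool_rot: [-2.221, 0.0, 2.222]
ft_force: [-0.0, 0.8, -0.9]
grip_width: 0.571
```

```bash
python3 -m crank '[1,0,0,0,0,0,45, 1,0,0,0,0,0,45, 0.5,0,0,0,0,0,45, 0,0,0,0,0,0,45, 0,0,0,0,0,0,45]'
```

```text
time: 11.8
position: [0.5137, 0.0064, 0.2473]
tool_rot: [-2.221, 0.0, 2.221]
ft_force: [-0.2, -0.4, -0.5]
grip_width: 0.57
```

```bash
python3 -m crank '[1,0,0,0,0,0,45, 1,0,0,0,0,0,45, 0.5,0,0,0,0,0,45, 0,0,0,0,0,0,45, 0,0,0,0,0,0,45]'
```

```text
time: 12.42
position: [0.5137, 0.0064, 0.2447]
tool_rot: [-2.221, 0.0, 2.221]
ft_force: [-1.1, 0.0, -0.1]
grip_width: 0.569
```

```bash
python3 -m crank '[0.8,0,0,0,0,0,45, 0.7,0,0,0,0,0,45, 0,0,0,0,0,0,45, 0,0,0,0,0,0,45, 0,0,0,0,0,0,45]'
```

```text
time: 13.05
position: [0.5137, 0.0064, 0.2433]
tool_rot: [-2.221, 0.0, 2.221]
ft_force: [0.9, 0.8, -1.1]
grip_width: 0.57
```

```bash
python3 -m crank '[0.8,0,0,0,0,0,45, 0.7,0,0,0,0,0,45, 0,0,0,0,0,0,45, 0,0,0,0,0,0,45, 0,0,0,0,0,0,45]'
```

```text
time: 13.68
position: [0.5137, 0.0064, 0.2417]
tool_rot: [-2.221, 0.0, 2.221]
ft_force: [-0.8, 0.3, -1.2]
grip_width: 0.57
```

```bash
python3 -m crank '[0.8,0,0,0,0,0,45, 0.7,0,0,0,0,0,45, 0,0,0,0,0,0,45, 0,0,0,0,0,0,45, 0,0,0,0,0,0,45]'; python3 shot.py wrist w8;python3 - <<'E'
import cv2
cv2.imwrite("pics/c8.png",cv2.resize(cv2.imread("pics/w8.png")[140:310,200:360],None,fx=3.5,fy=3.5,interpolation=cv2.INTER_CUBIC))
E
```

```text
time: 14.3
position: [0.5138, 0.0064, 0.2402]
tool_rot: [-2.222, 0.0, 2.221]
ft_force: [-0.4, -0.1, -1.0]
grip_width: 0.573
14.3 [0.5138 0.0064 0.2402] [[0.0, -0.0, -1.0], [-0.0, -1.0, 0.0], [-1.0, 0.0, -0.0]] [ 0.42  0.22 -0.53  1.95  0.13  1.   -1.74] [-0.4  -0.06 -0.96]
```

View pics/c8.png

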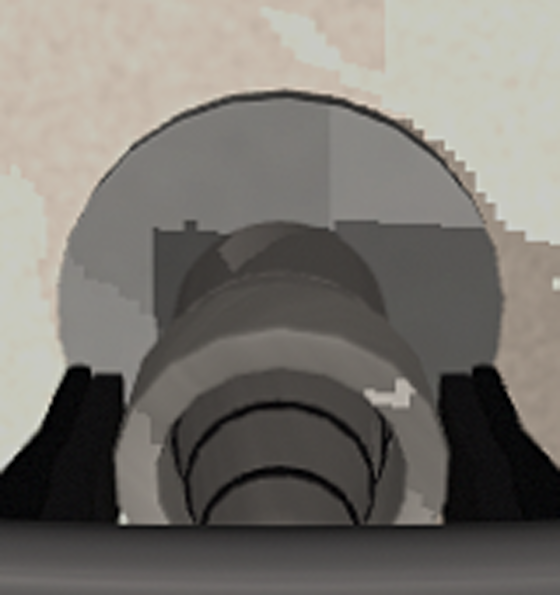

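Gauge and bore are now concentric to within a pixel or so. Still free, so I'm continuing.

```bash
python3 -m crank '[0.8,0,0,0,0,0,45, 0.7,0,0,0,0,0,45, 0,0,0,0,0,0,45, 0,0,0,0,0,0,45, 0,0,0,0,0,0,45]'
```

```text
time: 14.98
position: [0.5138, 0.0065, 0.2389]
tool_rot: [-2.222, 0.0, 2.221]
ft_force: [0.9, 1.1, 0.9]
grip_width: 0.573
```

```bash
python3 -m crank '[0.5,0,0,0,0,0,45, 0.5,0,0,0,0,0,45, 0,0,0,0,0,0,45, 0,0,0,0,0,0,45, 0,0,0,0,0,0,45]'
```

```text
time: 15.6
position: [0.5139, 0.0065, 0.2382]
tool_rot: [-2.222, 0.0, 2.221]
ft_force: [-0.1, 1.3, 5.5]
grip_width: 0.569
```

Contact: 5.5 N. I'll add 0.4 mm and hold.

```bash
python3 -m crank '[0.4,0,0,0,0,0,45, 0,0,0,0,0,0,45, 0,0,0,0,0,0,45, 0,0,0,0,0,0,45, 0,0,0,0,0,0,45]'; python3 -m crank '[0,0,0,0,0,0,45, 0,0,0,0,0,0,45, 0,0,0,0,0,0,45, 0,0,0,0,0,0,45, 0,0,0,0,0,0,45]'; python3 shot.py scene s9; python3 shot.py wrist w9; python3 - <<'E'
import cv2
cv2.imwrite("pics/c9.png",cv2.resize(cv2.imread("pics/s9.png")[130:220,215:325],None,fx=6,fy=6,interpolation=cv2.INTER_CUBIC))
E
```

```text
time: 16.23
position: [0.514, 0.0065, 0.238]
tool_rot: [-2.222, 0.0, 2.221]
ft_force: [-0.9, 0.3, 6.7]
grip_width: 0.569
time: 16.85
position: [0.514, 0.0066, 0.2379]
tool_rot: [2.222, -0.0, -2.221]
ft_force: [-0.3, 2.0, 7.2]
grip_width: 0.569
16.85 [0.514  0.0066 0.2379] [[0.001, -0.0, -1.0], [-0.0, -1.0, 0.0], [-1.0, 0.0, -0.001]] [ 0.42  0.23 -0.53  1.96  0.14  0.99 -1.74] [-0.33  1.97  7.15]
16.9 [0.514  0.0066 0.238 ] [[0.001, -0.0, -1.0], [-0.0, -1.0, 0.0], [-1.0, 0.0, -0.001]] [ 0.42  0.23 -0.53  1.96  0.14  0.99 -1.74] [1.76 2.02 6.54]
```

View pics/c9.png

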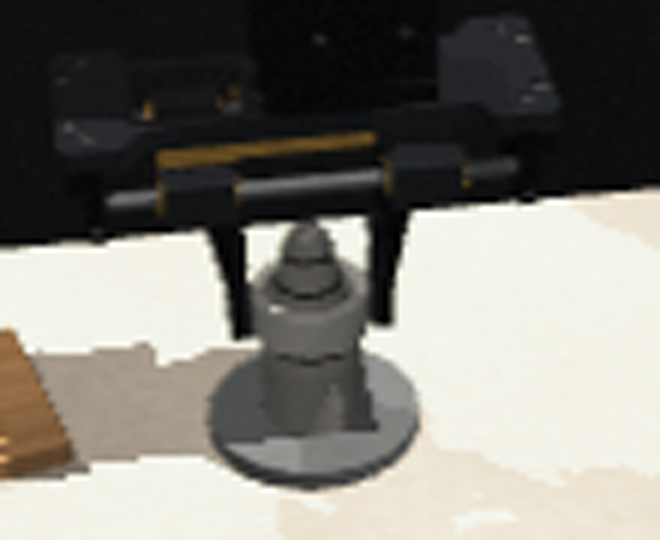

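View pics/w9.png

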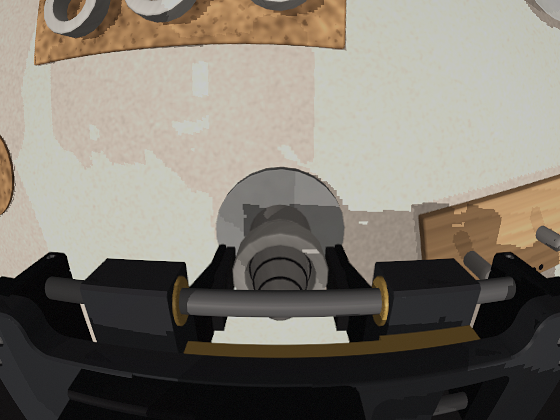

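The lower edge stopped between line 4, which shows just below the ring (crop row ~360), and line 3, which is hidden. From the pose the edge is about 52 mm up, in the 48–62 mm range, so it is band 3. The push held at about 7 N. Now lifting off and carrying it to slot 3.

```bash
python3 -m crank '[-5,0,0,0,0,0,45, -15,0,0,0,0,0,45, -30,0,0,0,0,0,45, -30,0,0,0,0,0,45, 0,0,0,0,0,0,45]'; python3 -m crank '[0,50,-3,0,0,0,45, 0,58,-3,0,0,0,45, 0,58,-3,0,0,0,45, 0,58,-3,0,0,0,45, 0,50,-4,0,0,0,45]'; python3 -m crank '[0,29,0,0,0,0,45, 0,0,0,0,0,0,45, 0,0,0,0,0,0,45, 0,0,0,0,0,0,45, 0,0,0,0,0,0,45]'; python3 shot.py wrist w10 slot3:.012; python3 shot.py scene s10;
```

```text
time: 17.58
position: [0.5143, 0.0062, 0.3201]
tool_rot: [2.226, -0.002, -2.217]
ft_force: [0.5, -0.2, -1.2]
grip_width: 0.571
time: 18.2
position: [0.5285, -0.2702, 0.3162]
tool_rot: [-2.217, 0.002, 2.223]
ft_force: [1.5, 0.1, -0.1]
grip_width: 0.571
time: 18.82
position: [0.5299, -0.2954, 0.3175]
tool_rot: [2.221, 0.002, -2.221]
ft_force: [0.2, 0.1, -0.7]
grip_width: 0.569
18.825 [ 0.5299 -0.2954  0.3175] [[-0.0, 0.002, -1.0], [0.0, -1.0, -0.002], [-1.0, -0.0, 0.0]] [ 0.74  0.3  -0.33  1.66  0.1   1.19 -1.18] [ 0.17  0.12 -0.68]
slot3 0.79 [202.7 218.5] [ 0.5129 -0.2215  0.012 ]
slot3 0.73 [287.6 201.7] [ 0.5295 -0.3017  0.012 ]
slot3 0.68 [133.8 238.4] [ 0.4906 -0.1453  0.012 ]
18.925 [ 0.5298 -0.2959  0.3175] [[0.0, 0.001, -1.0], [-0.0, -1.0, -0.001], [-1.0, 0.0, -0.0]] [ 0.74  0.3  -0.33  1.66  0.1   1.19 -1.18] [-0.35  0.44 -1.25]
```

View pics/w10.png

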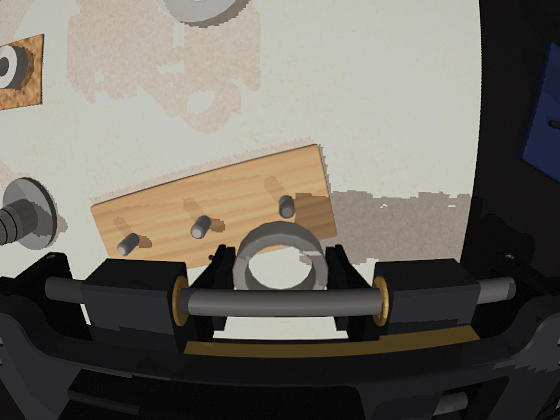

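View pics/s10.png

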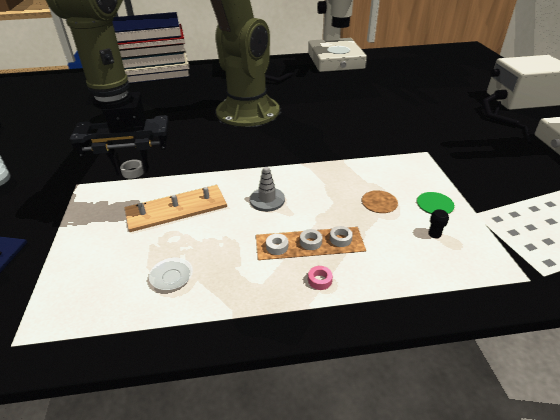

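```bash
python3 -m crank '[35,5,0,0,0,0,45, 30,0,0,0,0,0,45, 12,0,0,0,0,0,45, 0,0,0,0,0,0,45, 0,0,0,0,0,0,45]'; python3 shot.py wrist w11
```

```text
time: 19.6
position: [0.5303, -0.3018, 0.2418]
tool_rot: [2.223, -0.001, -2.218]
ft_force: [-0.3, -0.2, 0.6]
grip_width: 0.567
19.6 [ 0.5303 -0.3018  0.2418] [[0.002, -0.0, -1.0], [-0.001, -1.0, 0.0], [-1.0, 0.001, -0.002]] [ 0.73  0.38 -0.32  1.73  0.13  1.05 -1.2 ] [-0.27 -0.19  0.65]
```

View pics/w11.png

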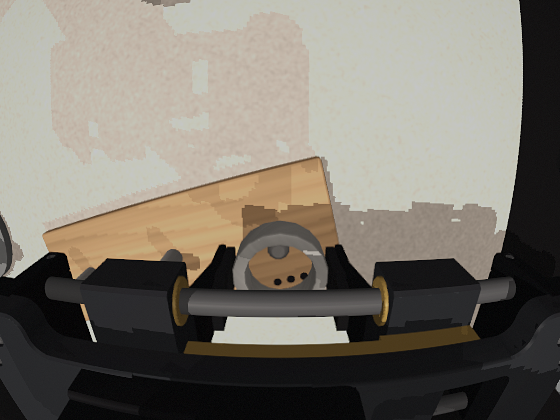

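The peg and the three dots show inside the bore, with the peg at (279,248) and the ring centre column at about 280. Lowering to just above the board.

```bash
python3 -m crank '[15,0,0,0,0,0,45, 12,0,0,0,0,0,45, 8,0,0,0,0,0,45, 4,0,0,0,0,0,45, 2,0,0,0,0,0,45]'; python3 -m crank '[1,0,0,0,0,0,45, 0.5,0,0,0,0,0,45, 0.5,0,0,0,0,0,45, 0.5,0,0,0,0,0,45, 0,0,0,0,0,0,45]'; python3 shot.py wrist w12
```

```text
time: 20.27
position: [0.5297, -0.3016, 0.199]
tool_rot: [-2.221, 0.0, 2.222]
ft_force: [-0.0, 0.5, -1.3]
grip_width: 0.567
time: 20.9
position: [0.5298, -0.3017, 0.1978]
tool_rot: [2.222, -0.001, -2.221]
ft_force: [-1.6, 0.9, 4.8]
grip_width: 0.568
20.9 [ 0.5298 -0.3017  0.1978] [[0.0, -0.0, -1.0], [-0.001, -1.0, 0.0], [-1.0, 0.001, -0.0]] [ 0.73  0.43 -0.31  1.76  0.15  0.97 -1.21] [-1.6   0.87  4.78]
```

View pics/w12.png

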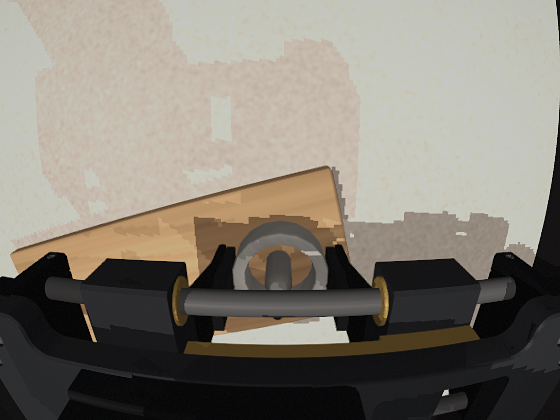

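Peg is central in the ring and contact is 4.8 N at the expected height, so I'm releasing and backing off.

```bash
python3 -m crank '[0,0,0,0,0,0,70, 0,0,0,0,0,0,70, 0,0,0,0,0,0,70, 0,0,0,0,0,0,70, 0,0,0,0,0,0,70]'; python3 -m crank '[-10,0,0,0,0,0,70, -30,0,0,0,0,0,70, -40,0,0,0,0,0,70, -40,0,0,0,0,0,70, 0,0,0,0,0,0,70]'; python3 -m crank '[-10,50,0,0,0,0,70, 0,50,0,0,0,0,70, 0,0,0,0,0,0,70, 0,0,0,0,0,0,70, 0,0,0,0,0,0,70]'; python3 shot.py wrist w13;python3 shot.py scene s13; python3 shot.py top t13;  python3 - <<'E'
import cv2,numpy as np
r=lambda i,k:cv2.resize(i,None,fx=k,fy=k,interpolation=cv2.INTER_CUBIC)
a=r(cv2.imread("pics/s13.png")[170:240,110:240],5);b=r(cv2.imread("pics/w13.png")[100:250,0:260],2.5)
cv2.imwrite("pics/c13.png",cv2.resize(np.vstack([cv2.resize(a,(650,350)),cv2.resize(b,(650,375))]),(520,580)))
E
```

```text
time: 21.58
position: [0.5296, -0.3016, 0.1967]
tool_rot: [-2.221, 0.0, 2.221]
ft_force: [-0.1, 0.4, 0.9]
grip_width: 0.8
time: 22.2
position: [0.531, -0.302, 0.3218]
tool_rot: [2.227, -0.005, -2.211]
ft_force: [0.1, -0.3, -0.6]
grip_width: 0.804
time: 22.82
position: [0.5302, -0.3998, 0.3266]
tool_rot: [2.221, 0.004, -2.221]
ft_force: [0.3, 0.0, 0.2]
grip_width: 0.803
22.825 [ 0.5302 -0.3998  0.3266] [[-0.0, 0.002, -1.0], [0.001, -1.0, -0.002], [-1.0, -0.001, 0.0]] [ 0.82  0.41 -0.28  1.5   0.12  1.25 -1.04] [0.35 0.03 0.23]
22.875 [ 0.5302 -0.3999  0.3268] [[-0.0, 0.002, -1.0], [0.001, -1.0, -0.002], [-1.0, -0.001, 0.0]] [ 0.82  0.41 -0.28  1.5   0.12  1.25 -1.04] [ 0.55  0.59 -0.5 ]
22.925 [ 0.5302 -0.4002  0.3269] [[0.0, 0.002, -1.0], [0.0, -1.0, -0.002], [-1.0, -0.0, -0.0]] [ 0.82  0.41 -0.28  1.5   0.12  1.25 -1.04] [ 0.72 -0.2   0.01]
```

View pics/c13.png

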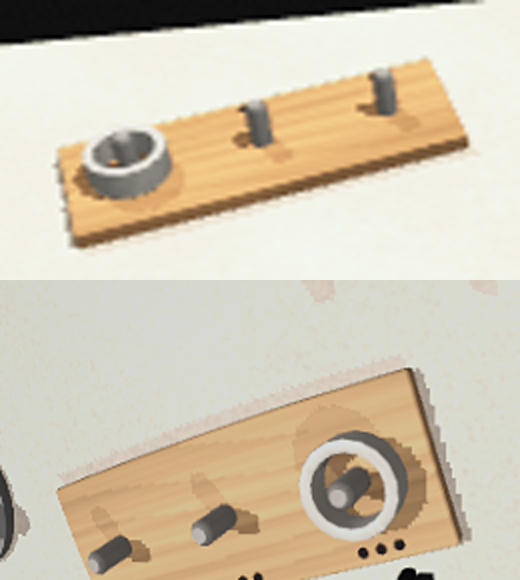

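View pics/s13.png

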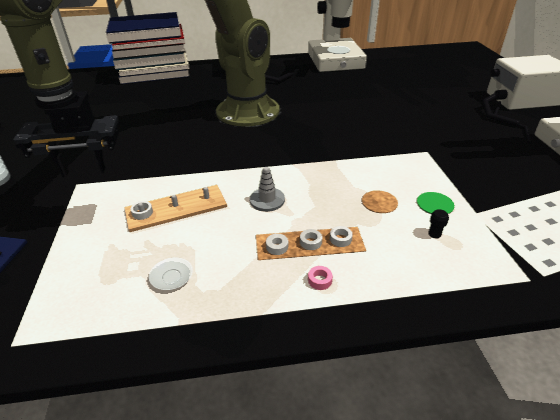

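View pics/t13.png

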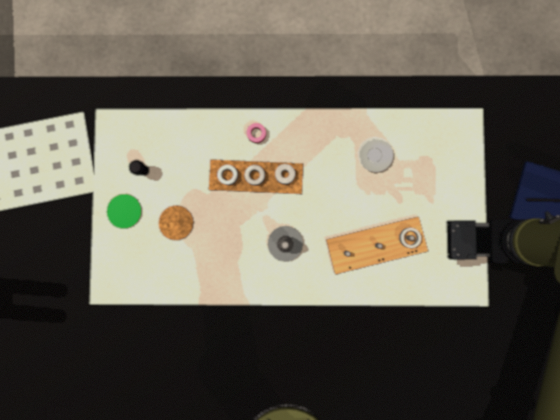

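The ring lies flat on the three-dot peg (scene 141,210; top 411,238). Everything else is where it was at the start, and the arm is clear.

```bash
python3 -c "
from bench import ctrl
print(ctrl.close_job())"
```

```text
the job is handed in; nothing more can be done
None
```

The ring stopped in band 3, so I put it fully down on the three-dot peg and let go. I handed the job in at about 23 s.

- **Sizing:** I slid the ring down the gauge until it stopped and held it there for a bit over a second. The end-of-call readings were 5.5 to 7.2 N; the force between readings was not recorded. Its lower edge was about 52 mm up the gauge, inside band 3 (48 to 62 mm). The scene picture agreed: only the lowest black line showed below the ring. The push pose implies a bore of about 37 mm, while an early picture suggested about 36 mm. Both fall in band 3.
- **Placing:** the ring touched the board with 4.8 N at the expected height. The last pictures show it flat around the peg by the three dots.
- **Other things:** by eye, the other three rings, the dish, the eyepiece and the look-alikes are where they were at the start. The arm is clear of everything. The lateral force while pushing reached about 2 N.

No final check failed. Early on, the scene and top cameras differed by 7 to 9 mm on the gauge and ring positions, so I used the wrist camera for those instead.

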